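# Re-seat the grinding insert in the sample mill

### The arm

A 7-joint arm with a two-finger parallel gripper is mounted at the origin on a cart in front of the work surface, level with it; the furniture and walls round the work are solid. World frame = base frame: x ahead of the robot, y to its left, z up, the work surface at z = 0. Lengths are in m, angles in rad, forces in N, time in s.
With the tool pointing down it reaches from about 0.35 to 0.9 m from the base axis. Payload 8.1 kg.
Tool frame: the origin (TCP) lies on the centre line of the jaws, within the pads' length; the fingertips stand 19 mm ahead of it and the grasp point (between the pads) is the TCP; z points along the fingers, y is the direction in which the jaws open and shut (so a half turn about z gives the same grasp; the last joint's range is limited). The gripper opens to 92 mm and grips with 3 to 60 N. Pads are 19 mm wide; open, the fingers measure 130 mm over their backs; the gripper's body (75 mm by 190 mm) begins 47 mm behind the grasp point.
Start: joints at [1.095, 0.434, 0.025, 1.573, -0.012, 1.134, -0.075], TCP at [0.228, -0.582, 0.246] pointing down, gripper open.
Joint ranges: [-2.62, 2.62], [-0.44, 2.09], [-1.27, 1.32], [0.08, 2.57], [-1.32, 4.46], [0.12, 2], [-2.74, 2.74]. Speed limits (rad/s): [2.22, 2.22, 3.01, 3.01, 3.14, 3.14, 3.14].

### API

Orientations are given as a rotation vector (axis times angle).
In Python, from cell import monitor, imaging, workorder, outline_of gives the robot as it stands.
- The arm moves only by the tool move_arm, never from a script. Its argument "series" is a list of rows, each a list of 6 numbers: the shift along the world's x, y, z in cm, then the turn, a rotation vector about the world's x, y, z in degrees. A call has 1 to 8 rows; each row shifts and turns the commanded pose from where the row before left it; what a row does not reach is not made up. A row lasts 1/10 s, in which the tool goes at most 50 mm and 8.59 degrees, less where a joint would pass 70% of its speed; a pose out of reach is approached as far as the arm can. A call with a gripper value outside its range is refused whole. "grip" is the opening, from 0 (shut) to 1 (fully open), set as the call begins (left out, the last holds). The fingers move at their own pace and stop on an object; "force" is the grip in N (left out, the last holds). Time passes only in rows, so rows that do not move let the fingers close. It gives the time, the measured TCP pose, the force and the opening at its end, in the units of the state.
- monitor.observe(): the state, without advancing time (a new reading comes with each control period).
- imaging.get_image(name): name is "scene" or "side" or "wrist"; returns a dict with "color" (384x512x3 uint8, red, green, blue), "fx", "fy", "cx", "cy" (pixels), "dist_coeffs" ([k1, k2, p1, p2, k3] as OpenCV has them; the pictures are not rectified), "rvec" (rotation vector, rad) and "tvec" (3), from world to camera coordinates, as OpenCV has them; the wrist camera has in their place "mount" (4x4, takes a point from camera to tool coordinates, whose origin is the TCP and whose axes are the flange's). Camera axes: x right, y down, z forward; pixel columns grow to the right and rows downward; lengths in m; the calibration is good to about 2 mm. A picture is of the moment at which its call begins: read the wrist's pose just before it. There is no depth.
- workorder.sign_off(): hands the job in, once; it reports no verdict.
Trained networks look in the newest picture that a camera, given by its name, has taken for a name from the list of things; names that differ only in an ending like _2 or _b are one class to them, and where a whole thing is asked for, a point or a joint stands for the part that bears it (a point fixed in the world has none). Each returns a list of dicts, best first, with "p" (0 to 1); they miss things now and then, are a little off and sometimes report something else, mostly with a low value. They report only what shows in the picture. A call takes as long as a camera call. They do not tell look-alikes from the thing itself.
- outline_of(camera, thing): "mask" (384x512 bool, what is visible of it) and "rect" ([left, top, width, height] in pixels, round what is visible of it).
The state is a dict: "clock": time; "joints": joint angles; "dq": joint speeds; "joint_efforts": joint torques, N m; "position": TCP position; "ee_rot": TCP orientation; "force": force on the tool from outside, world axes, zero at the start; "ft_torque": the same for the moment, N m; "width": opening from 0.0 (shut) to 1.0 (fully open).
Only numpy, scipy, OpenCV 4.12 (cv2) and the standard library are available. Lean on these libraries where they do the work, as an engineer would, in place of code of your own. Each camera call takes 0.05 s, during which the arm holds its last target. There are 200 camera calls.

### The job

Put the loose grinding insert back into the bench mill: stem down in the hole of the mill's collar, turning it under light pressure until its slotted foot drops over the hidden key and the flange sits flat on the collar's rim, then let go. Do not force it down, and leave the glass beaker and the glass flask standing where they are.

Things in the scene. Friction and masses are not known exactly. Their poses are not given: they have to be found in the camera images.
- mill: Bench sample mill, fixed: grey square housing 130 x 130 mm, 48 mm high, with an upright round bare-metal collar (68 mm outside diameter) in its middle whose flat rim is 110 mm above the worktop. Origin: centre of its underside, z up. It stands left or right of the middle, turned by up to 35 degrees.
- mill_rim (a point): Centre of the collar's mouth at rim height, z up. The hole is 40 mm in diameter, 62 mm deep. Across its floor stands a centred key bar (30 mm long, 7 wide, 13 high) at any angle, unrelated to the mill's yaw and hardly visible; it does not yield by hand (over 5 N m).
- insert: Loose grinding insert, about 350 g, 107 mm tall, standing on its foot. Origin: centre of the foot's underside, z up its axis. Steel stem 36 mm in diameter, z 0 to 61, stepped in at the lowest 15 mm as a lead-in. A slot along the insert's x, 11 mm wide and 15 mm deep, crosses the foot. Steel flange 60 mm in diameter, z 61 to 69; black finger bar above it.
- insert_flange (a point): Centre of the flange's underside, 61 mm above the foot; meets point mill_rim when home. With the slot across the key the foot rests on the key and the flange stays 12 mm above the rim; with the slot within about 7 degrees of the key (either way round, so a half turn always finds it) the insert drops these 12 mm until the flange lies on the rim.
- beaker_small: Loose empty glass beaker, 84 mm wide, 108 mm high, near the front middle. Origin: centre of its underside. Bystander.
- glass_flask: Loose empty glass conical flask, 69 mm wide, 125 mm high, behind the middle. Origin: centre of its underside. Bystander.
- insert_bar (a point): Grip point in the insert's black upright finger bar, on the axis 95 mm above the foot: bar 56 mm long along the insert's x, 14 mm thick along its y, z 69 to 107. Grip it here across its thickness, fingertips clear of the flange.
Mind the look-alikes: they are no part of the job. Leave any blue or green look-alike of the insert alone.

How it is judged:
By the outcome, as a careful person would: the job done as asked, in the order asked, and still so for the second after the job is handed in, with the robot touching nothing.
It also fails if it takes over 64 s, if anything falls off the work surface, if the arm or the gripper's body presses on something with over 40 N, if the wrist force passes 120 N, or if a joint passes its speed limit or range.

## Working session

There is one attempt and no reset: what is moved stays moved. The work goes in short steps, Python scripts to look and compute and a tool call to move; the robot and the scene stay as the last step left them, time stands still between calls to the robot, and variables do not carry over. Pictures are saved under pics/ and viewed, about 8 in all and at most 12, crops included, and the job is handed in when it is done.

Besides the shell and the picture viewer there is one more tool, called after "Call:" as a command line: name --pt "numbers of a row" for each row, then --argument value for the rest. move_arm: Moves the arm, as the interface text tells. Its arguments: {"type":"object","properties":{"series":{"type":"array"},"grip":{"type":"number"},"force":{"type":"number"}},"required":["series"]}

```bash
mkdir -p pics; ls
cat > h.py <<'E'
import numpy as np, cv2
from cell import monitor, imaging, workorder, outline_of
def cam(name):
    s=monitor.observe(); im=imaging.get_image(name)
    K=np.array([[im['fx'],0,im['cx']],[0,im['fy'],im['cy']],[0,0,1.]]); D=np.array(im['dist_coeffs'],float)
    if 'mount' in im:
        M=np.array(im['mount']); T=np.eye(4); T[:3,:3]=cv2.Rodrigues(np.array(s['ee_rot'],float))[0]; T[:3,3]=s['position']
        C=np.linalg.inv(T@M)
        R,t=C[:3,:3],C[:3,3]
    else:
        R=cv2.Rodrigues(np.array(im['rvec'],float))[0]; t=np.array(im['tvec'],float).ravel()
    return dict(img=im['color'],K=K,D=D,R=R,t=t,s=s)
def proj(c,P): return cv2.projectPoints(np.atleast_2d(np.array(P,float)),cv2.Rodrigues(c['R'])[0],c['t'],c['K'],c['D'])[0].reshape(-1,2)
def onz(c,px,z):
    u=cv2.undistortPoints(np.array(px,float).reshape(-1,1,2),c['K'],c['D']).reshape(-1,2)
    d=np.c_[u,np.ones(len(u))]@c['R']; o=-c['R'].T@c['t']
    return o+d*((z-o[2])/d[:,2])[:,None]
def save(fn,img,k=1): cv2.imwrite('pics/'+fn,cv2.resize(img[:,:,::-1],None,fx=k,fy=k,interpolation=cv2.INTER_CUBIC))
E
python3 - <<'E'
from h import *
print(monitor.observe())
ims=[]
for n in ['scene','side']:
    c=cam(n); save(n+'0.png',c['img'],1.5)
    print(n,'cam at',-c['R'].T@c['t'])
    for th in ['mill','insert','beaker_small','glass_flask']:
        for r in outline_of(n,th): print(th,round(r['p'],2),r['rect'],np.round(onz(c,[[r['rect'][0]+r['rect'][2]/2,r['rect'][1]+r['rect'][3]]],0),3))
E
```

```text
pics
{'clock': 0.0, 'joints': array([ 1.09542542,  0.43518963,  0.02499254,  1.57410899, -0.01161526,
        1.13396733, -0.07507195]), 'dq': array([ 0.00013645,  0.00057654, -0.00055021,  0.00099123, -0.00082516,
       -0.00083632,  0.00078484]), 'joint_efforts': array([-1.70677442e-03, -6.67854953e+01,  9.84125398e-01, -3.14468014e+01,
       -6.03558705e-02,  4.30448726e-02,  2.30206979e-04]), 'position': array([ 0.2273929 , -0.58165372,  0.24496128]), 'ee_rot': array([-3.08575516e+00, -5.81788176e-01,  6.48082226e-04]), 'force': array([-0.91156671,  0.60427091,  0.20541211]), 'ft_torque': array([ 0.01797604, -0.04906131, -0.02031481]), 'width': 1.0044506220325695}
scene cam at [0.03523832 0.84670584 0.54716224]
mill 0.77 [271.5, 164.9, 54.4, 45.2] [[ 0.444 -0.15   0.   ]]
mill 0.43 [280.4, 193.4, 35.4, 50.9] [[0.373 0.022 0.   ]]
insert 0.78 [197.1, 227.9, 22.0, 49.2] [[0.497 0.235 0.   ]]
insert 0.77 [251.0, 231.7, 27.6, 52.2] [[0.374 0.201 0.   ]]
insert 0.72 [217.0, 210.5, 23.8, 42.0] [[0.508 0.129 0.   ]]
beaker_small 0.63 [279.2, 192.1, 36.7, 52.8] [[0.373 0.025 0.   ]]
beaker_small 0.61 [269.3, 162.8, 57.1, 50.2] [[ 0.44  -0.132  0.   ]]
glass_flask 0.96 [199.4, 177.6, 21.0, 50.5] [[0.616 0.049 0.   ]]
side cam at [0.23930882 0.97875441 0.58743976]
mill 0.76 [266.1, 160.9, 48.2, 51.1] [[ 0.448 -0.14   0.   ]]
insert 0.9 [226.2, 217.4, 25.9, 42.7] [[0.513 0.113 0.   ]]
insert 0.72 [217.5, 240.1, 25.7, 56.6] [[0.493 0.244 0.   ]]
glass_flask 0.96 [194.3, 183.2, 27.4, 58.4] [[0.608 0.054 0.   ]]
```

View pics/scene0.png

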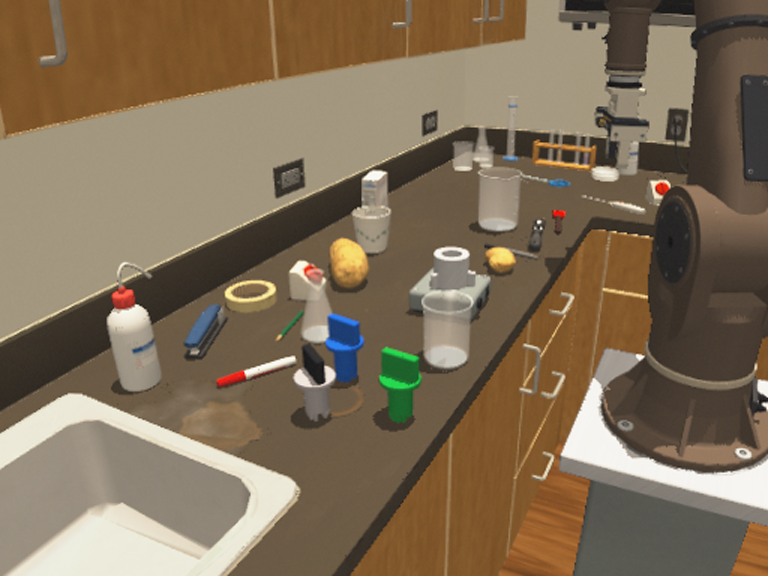

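View pics/side0.png

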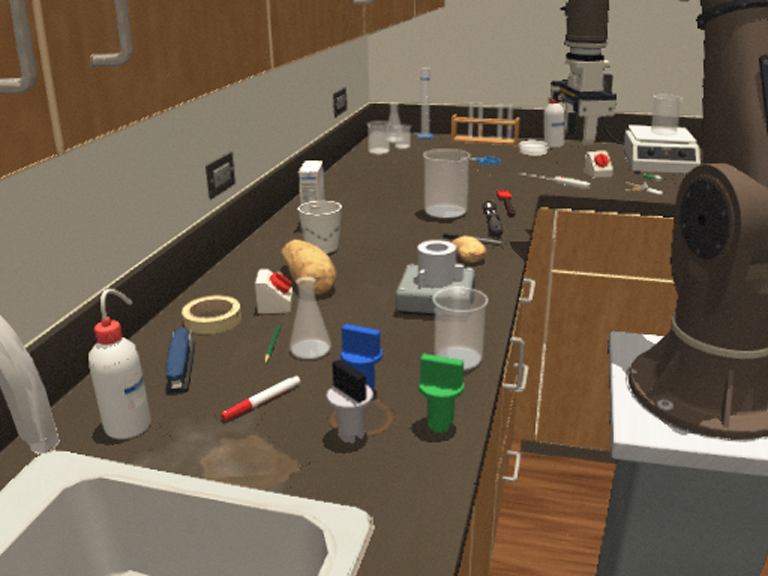

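The scene shows three candidates. In the scene view (768-wide) there is a bare-steel one with a black bar at (316,385), a blue one at (343,345) and a green one at (400,385). The description (steel stem and flange, black bar) fits only the first. The mill is at (450,285), the small beaker at (446,330) and the flask at (316,310). I'm moving the wrist camera over the mill first, and will go on from there to the insert.

Call:
move_arm --pt "1 2 2 0 0 0" --pt "2 4 2 0 0 0" --pt "2 4 2 0 0 0" --pt "2 4 2 0 0 0" --pt "2 4 1 0 0 0" --pt "2 4 1 0 0 0" --pt "2 4 0 0 0 0" --pt "2 4 0 0 0 0" --grip 1

```text
clock: 1.3
position: [0.3782, -0.2805, 0.3464]
ee_rot: [3.086, 0.582, 0.002]
force: [0.8, -0.6, 0.2]
width: 1.001
```

Call:
move_arm --pt "1.5 4 0 0 0 0" --pt "1.5 3 0 0 0 0" --pt "1 3 0 0 0 0" --pt "1 3 0 0 0 0" --pt "0 0 0 0 0 0" --pt "0 0 0 0 0 0"

```text
clock: 1.9
position: [0.4277, -0.1518, 0.3459]
ee_rot: [3.086, 0.584, 0.0]
force: [-0.2, -0.5, -0.1]
width: 1.004
```

Run:
```python
from h import *
c=cam('wrist'); save('w1.png',c['img'],1.5)
print(c['s']['position'],c['s']['ee_rot'],'cam at',-c['R'].T@c['t'],'look',c['R'][2])
for th in ['mill','insert','beaker_small','glass_flask']:
    for r in outline_of('wrist',th): print(th,round(r['p'],2),r['rect'],np.round(onz(c,[[r['rect'][0]+r['rect'][2]/2,r['rect'][1]+r['rect'][3]/2]],0.05),3))
```

```text
[ 0.42766325 -0.15180581  0.34587794] [3.08626433e+00 5.84498615e-01 1.06816977e-04] cam at [ 0.50041407 -0.12280797  0.48523864] look [-0.26866726 -0.10724961 -0.95724366]
mill 0.73 [244.9, 87.4, 110.1, 106.1] [[ 0.465 -0.199  0.05 ]]
insert 0.85 [52.8, 0.0, 66.1, 46.0] [[0.505 0.128 0.05 ]]
insert 0.83 [2.3, 79.8, 62.6, 43.8] [[0.379 0.177 0.05 ]]
insert 0.62 [0.0, 2.8, 48.2, 29.5] [[0.483 0.209 0.05 ]]
beaker_small 0.85 [111.5, 112.4, 77.7, 71.2] [[0.375 0.001 0.05 ]]
```

View pics/w1.png

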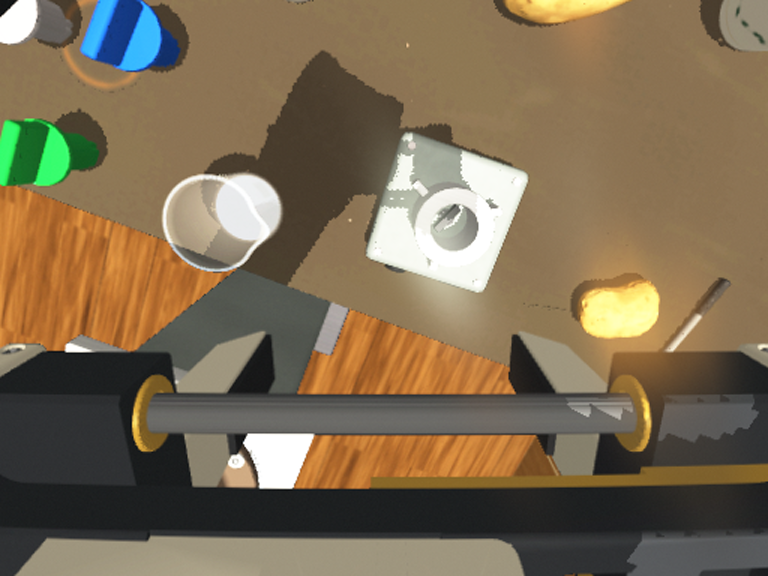

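The mill's collar is at (455,225) in this 768-wide view, with something like the key edge-lit inside the hole near (448,218). The beaker is at (222,220) and the blue and green look-alikes are on the left. I'll rectify at rim height and at key-top height.

```bash
cat >> h.py <<'E'
def ortho(c,ctr,z,half=.05,n=400):
    # rectified view: image right = +x, up = +y
    g=np.linspace(-half,half,n); X,Y=np.meshgrid(ctr[0]+g,ctr[1]-g)
    m=proj(c,np.c_[X.ravel(),Y.ravel(),np.full(X.size,z)]).reshape(n,n,2).astype(np.float32)
    return cv2.remap(c['img'],m[...,0],m[...,1],cv2.INTER_CUBIC)
E
python3 - <<'E'
from h import *
c=cam('wrist')
p=onz(c,[[303,150]],0.110)[0]; print('rim guess',p)
a=ortho(c,p,.110); b=ortho(c,p,.061)
save('o1.png',np.hstack([a,b]))
np.savez('w1.npz',**{k:c[k] for k in ['img','K','D','R','t']})
E
```

```text
rim guess [ 0.45981429 -0.19789702  0.11      ]
```

View pics/o1.png

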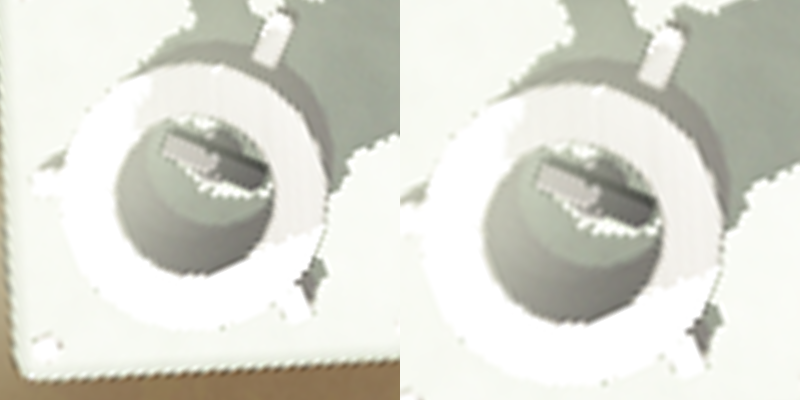

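Rim centre from the left panel is about (194,196), with a 67 mm outer diameter, which matches the 68 mm given. That puts it at (0.4584, -0.1970). In the right panel the key runs from (545,160) to (657,198), so its angle is about -20° in the world frame. Next is the insert.

Call:
move_arm --pt "0 3 0 0 0 0" --pt "0 5 0 0 0 0" --pt "0 5 0 0 0 0" --pt "0.5 5 0 0 0 0" --pt "0.5 5 0 0 0 0" --pt "0.5 5 0 0 0 0" --pt "0.5 5 0 0 0 0" --pt "0.5 5 0 0 0 0"

```text
clock: 3.0
position: [0.4528, 0.228, 0.3459]
ee_rot: [3.088, 0.579, 0.001]
force: [1.4, -0.0, -0.1]
width: 1.0
```

Call:
move_arm --pt "0 1 0 0 0 0" --pt "0 0 0 0 0 0" --pt "0 0 0 0 0 0" --pt "0 0 0 0 0 0"

```text
clock: 3.4
position: [0.453, 0.2345, 0.3457]
ee_rot: [3.087, 0.577, 0.0]
force: [0.4, 0.4, -0.4]
width: 1.0
```

Run:
```python
from h import *
c=cam('wrist'); print(c['s']['position'],c['s']['ee_rot'])
p=np.array([.49,.225])
for r in outline_of('wrist','insert'):
    q=onz(c,[[r['rect'][0]+r['rect'][2]/2,r['rect'][1]+r['rect'][3]/2]],0.08)[0]; print(round(r['p'],2),r['rect'],np.round(q,3))
    col=c['img'][r['mask']].mean(0); print(col)
    if col.max()-col.min()<25: p=q[:2]
print(p)
s=cv2.resize(c['img'],(533,400))
a=ortho(c,p,.107,.05,300); b=ortho(c,p,.069,.05,300)
save('o2.png',np.hstack([s,np.vstack([a[50:250],b[50:250]])]) if 0 else np.hstack([s,cv2.resize(np.vstack([a,b]),(200,400))]))
save('o3.png',np.hstack([cv2.resize(a,(400,400)),cv2.resize(b,(400,400))]))
np.savez('w2.npz',**{k:c[k] for k in ['img','K','D','R','t']})
```

```text
[0.45304563 0.23453834 0.34571824] [3.08692386e+00 5.77142819e-01 4.11172574e-05]
0.7 [251.1, 111.4, 49.8, 45.0] [0.489 0.226 0.08 ]
[113.83963494 106.66688396 100.71382008]
0.67 [327.4, 126.9, 46.9, 44.8] [0.507 0.123 0.08 ]
[ 36.22496662 102.88317757 191.92256342]
0.59 [260.5, 190.9, 40.0, 51.5] [0.381 0.175 0.08 ]
[ 26.85210728 110.11034483  38.88045977]
[0.48921146 0.22603546]
```

View pics/o2.png

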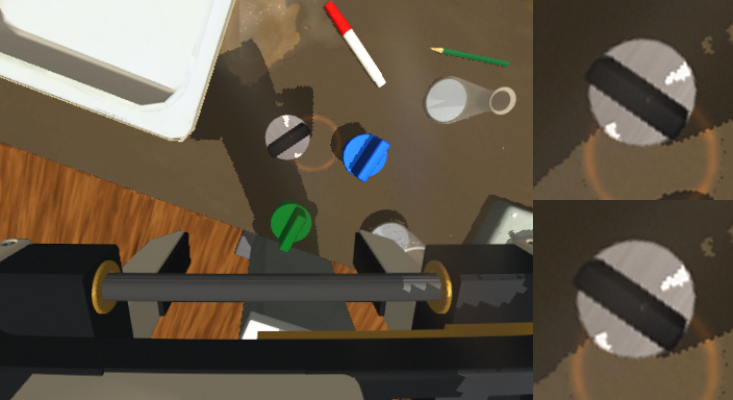

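View pics/o3.png

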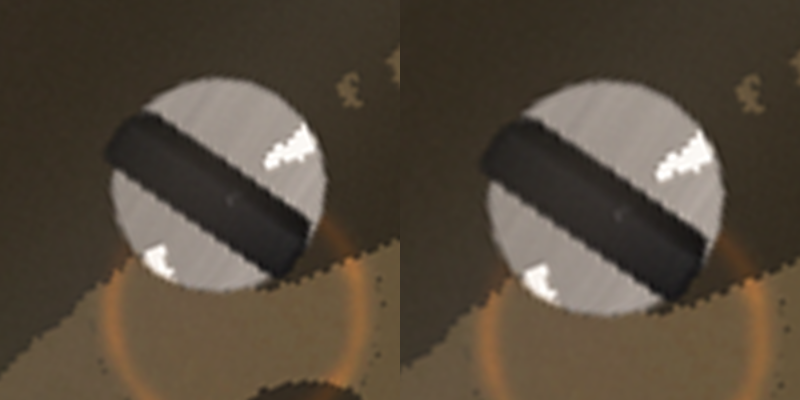

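The target (bare-steel flange, black bar) is the one at (288,137) in the small view. Blue is at (365,155) and green at (290,225), so this confirms the choice. In the rectified view the flange measures 59 mm across, centre (0.4907, 0.2265), with the bar at -35.2° in the world frame. The jaws need a yaw turn of -56.4°.

Call:
move_arm --pt "0.5 -0.1 -1 0 0 -8" --pt "0.6 -0.1 -2 0 0 -8" --pt "0.6 -0.1 -2 0 0 -8" --pt "0.6 -0.1 -2 0 0 -8" --pt "0.6 -0.1 -2 0 0 -8" --pt "0.5 -0.2 -2 0 0 -8" --pt "0.4 -0.1 -2 0 0 -8" --pt "0 0 -2 0 0 -0.4" --grip 0.65 --force 30

```text
clock: 4.3
position: [0.4894, 0.2271, 0.2023]
ee_rot: [3.018, -0.86, -0.004]
force: [-0.0, 0.6, -0.1]
width: 0.649
```

Call:
move_arm --pt "0 0 -2 0 0 0" --pt "0 0 0 0 0 0" --pt "0 0 0 0 0 0" --pt "0 0 0 0 0 0"

```text
clock: 4.7
position: [0.4885, 0.2291, 0.1834]
ee_rot: [3.021, -0.851, -0.006]
force: [0.6, 0.7, -0.8]
width: 0.651
```

Run:
```python
from h import *
s=monitor.observe(); T=cv2.Rodrigues(np.array(s['ee_rot']))[0]; print(s['position'],np.round(T,3),s['joints'], 'jaw angle',np.degrees(np.arctan2(T[1,1],T[0,1])))
```

```text
[0.48845822 0.22906542 0.18339047] [[ 0.853 -0.522 -0.004]
 [-0.522 -0.853 -0.001]
 [-0.003  0.004 -1.   ]] [-0.39582666  0.37303512 -0.18548026  1.8453658   0.08207921  0.93514312
 -2.73791129] jaw angle -121.4665736734463
```

Joint 7 hit its range limit, so I'm taking the same grasp the other way round, turning about +176°.

Call:
move_arm --pt "0 0 0 0 0 8.4" --pt "0 0 0 0 0 8.4" --pt "0 0 0 0 0 8.4" --pt "0 0 0 0 0 8.4" --pt "0 0 0 0 0 8.4" --pt "0 0 0 0 0 8.4" --pt "0 0 0 0 0 8.4" --pt "0 0 0 0 0 8.4"

```text
clock: 5.5
position: [0.4885, 0.229, 0.1834]
ee_rot: [2.982, 0.971, -0.0]
force: [-0.7, -0.3, 0.3]
width: 0.649
```

Call:
move_arm --pt "0 0 0 0 0 8.4" --pt "0 0 0 0 0 8.4" --pt "0 0 0 0 0 8.4" --pt "0 0 0 0 0 8.4" --pt "0 0 0 0 0 8.4" --pt "0 0 0 0 0 8.4" --pt "0 0 0 0 0 8.4" --pt "0 0 0 0 0 8.4"

```text
clock: 6.3
position: [0.4885, 0.2289, 0.1834]
ee_rot: [1.946, 2.457, 0.005]
force: [0.1, -0.2, -1.0]
width: 0.65
```

Call:
move_arm --pt "0 0 0 0 0 8.4" --pt "0 0 0 0 0 8.4" --pt "0 0 0 0 0 8.4" --pt "0 0 0 0 0 8.4" --pt "0 0 0 0 0 8.4" --pt "0 0 0 0 0 0" --pt "0 0 0 0 0 0" --pt "0 0 0 0 0 0"

```text
clock: 7.1
position: [0.488, 0.229, 0.1826]
ee_rot: [0.95, 2.988, 0.006]
force: [0.1, 0.2, -0.8]
width: 0.651
```

```bash
cat > st.py <<'E'
from h import *
s=monitor.observe(); T=cv2.Rodrigues(np.array(s['ee_rot']))[0]; print(s['clock'],np.round(s['position'],4),'z',np.round(T[:,2],3),'j',np.round(s['joints'],2), 'jaw',np.degrees(np.arctan2(T[1,1],T[0,1])).round(2),'F',np.round(s['force'],1),'M',np.round(s['ft_torque'],2),'w',round(s['width'],3))
E
python3 st.py
```

```text
7.1 [0.488  0.229  0.1826] z [ 0.007  0.002 -1.   ] j [ 0.11  0.51 -0.9   1.82  0.47  1.03 -0.02] jaw 54.75 F [ 0.1  0.2 -0.8] M [ 0.04 -0.2  -0.02] w 0.651
```

Call:
move_arm --pt "0.3 -0.23 0 -0.1 0.4 0" --pt "0 0 -2 0 0 0" --pt "0 0 -2 0 0 0" --pt "0 0 -1.5 0 0 0" --pt "0 0 0 0 0 0" --pt "0 0 0 0 0 0"

```text
clock: 7.7
position: [0.4907, 0.2271, 0.1274]
ee_rot: [-0.945, -2.995, 0.0]
force: [0.3, 0.6, 0.4]
width: 0.65
```

```bash
python3 st.py
python3 - <<'E'
from h import *
c=cam('wrist')
im=c['img'].copy()
P=[[.491+28e-3*s*np.cos(np.radians(-35.2)),.2267+28e-3*s*np.sin(np.radians(-35.2)),.107] for s in(-1,1)]
for a in proj(c,P): cv2.circle(im,tuple(int(v) for v in a),3,(255,0,0),1)
save('w3.png',im,1.5)
E
```

```text
7.7 [0.4907 0.2271 0.1274] z [-0.001  0.    -1.   ] j [ 0.07  0.58 -0.86  1.87  0.54  0.94 -0.07] jaw 54.97 F [0.3 0.6 0.4] M [ 0.04 -0.15 -0.04] w 0.65
```

View pics/w3.png

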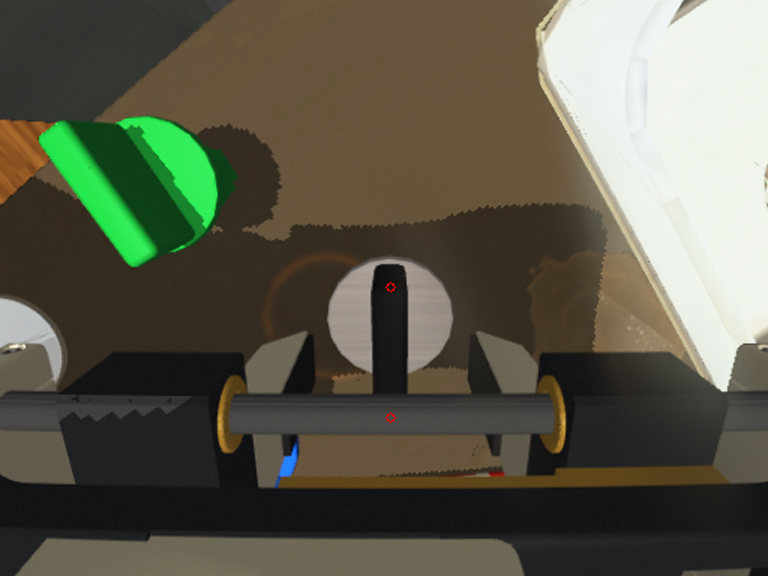

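The bar is centred between the jaws (column 390). I'll check its offset along its own length numerically against the flange edge.

Run:
```python
from h import *
c=cam('wrist')
t=np.radians(np.arange(0,360,5)); e=proj(c,np.c_[.491+.03*np.cos(t),.2267+.03*np.sin(t),np.full(t.size,.069)])*1.5
print('pred flange',e.min(0),e.max(0))
d=np.radians(-35.2)
for z in (.069,.107): print(z,proj(c,[[.491+k*28e-3*np.cos(d),.2267+k*28e-3*np.sin(d),z] for k in(-1,1)])*1.5)
q=onz(c,np.array([[390,257],[327,318],[452,318],[390,265]])/1.5,.069); print(q)
print(onz(c,np.array([[390,266]])/1.5,.107))
```

```text
pred flange [326.28767801 257.61796912] [453.2651779  376.15175667]
0.069 [[389.93320385 261.89939079]
 [389.63149937 372.51434134]]
0.107 [[389.73914428 287.29885713]
 [389.39806138 417.18990278]]
[[0.46626422 0.24417871 0.069     ]
 [0.47343402 0.20282393 0.069     ]
 [0.50729203 0.25115142 0.069     ]
 [0.46932898 0.24202916 0.069     ]]
[[0.4614422  0.24764269 0.107     ]]
```

The predicted flange outline (326–453, top 257) matches the picture (327–452, 257). Descending and gripping.

Call:
move_arm --pt "0.03 -0.03 -1.5 0 0 0" --pt "0 0 -1.3 0 0 0" --pt "0 0 -0.45 0 0 0" --pt "0 0 0 0 0 0" --pt "0 0 0 0 0 0"

```text
clock: 8.3
position: [0.4909, 0.2267, 0.0946]
ee_rot: [-0.945, -2.995, 0.0]
force: [0.2, 0.0, 0.5]
width: 0.651
```

Call:
move_arm --pt "0 0 0 0 0 0" --pt "0 0 0 0 0 0" --pt "0 0 0 0 0 0" --pt "0 0 0 0 0 0" --pt "0 0 0 0 0 0" --pt "0 0 0 0 0 0" --grip 0 --force 35

```text
clock: 8.9
position: [0.491, 0.2265, 0.0947]
ee_rot: [-0.945, -2.995, -0.0]
force: [-0.2, 0.4, -0.2]
width: 0.175
```

```bash
python3 st.py
```

```text
8.9 [0.491  0.2265 0.0947] z [-0.001  0.    -1.   ] j [ 0.05  0.62 -0.82  1.89  0.59  0.88 -0.11] jaw 54.97 F [-0.2  0.4 -0.2] M [ 0.05 -0.12 -0.01] w 0.175
```

Call:
move_arm --pt "0 0 0 0 0 0" --pt "0 0 0 0 0 0" --pt "0 0 0.5 0 0 0" --pt "0 0 2 0 0 0" --pt "0 0 3.5 0 0 0" --pt "0 0 4 0 0 0" --pt "0 0 4 0 0 0" --pt "0 0 3 0 0 0"

```text
clock: 9.7
position: [0.4908, 0.2268, 0.267]
ee_rot: [-0.945, -2.996, -0.001]
force: [1.1, 0.5, -4.2]
width: 0.15
```

```bash
python3 st.py
```

```text
9.7 [0.4908 0.2268 0.267 ] z [-0.     0.001 -1.   ] j [ 0.16  0.44 -0.96  1.69  0.38  1.21  0.07] jaw 55.0 F [ 1.1  0.5 -4.2] M [ 0.09 -0.25  0.01] w 0.15
```

The insert is held: width is 14 mm and the weight shows on the wrist. Carrying it over to the mill.

Call:
move_arm --pt "0 -2 0 0 0 0" --pt "-0.4 -4 0 0 0 0" --pt "-0.4 -4 0 0 0 0" --pt "-0.4 -4 0 0 0 0" --pt "-0.4 -4 0 0 0 0" --pt "-0.4 -4 0 0 0 0" --pt "-0.4 -4 0 0 0 0" --pt "-0.4 -4 0 0 0 0"

```text
clock: 10.5
position: [0.462, -0.075, 0.2646]
ee_rot: [-0.945, -2.995, 0.001]
force: [0.4, -0.1, -3.7]
width: 0.149
```

Call:
move_arm --pt "-0.2 -4 0 0 0 0" --pt "-0.2 -4 0 0 0 0" --pt "0 -3 0 0 0 0" --pt "0 -1 0 0 0 0" --pt "0 0 0 0 0 0" --pt "0 0 0 0 0 0" --pt "0 0 0 0 0 0"

```text
clock: 11.2
position: [0.4591, -0.1915, 0.2648]
ee_rot: [-0.941, -2.996, -0.001]
force: [-0.3, -0.1, -4.5]
width: 0.15
```

```bash
python3 st.py
python3 - <<'E'
from h import *
c=cam('wrist'); save('w4.png',c['img'],1.5)
np.savez('w4.npz',**{k:c[k] for k in ['img','K','D','R','t']})
t=np.radians(np.arange(0,360,5)); f=lambda r,z:(lambda e:print(r,z,e.min(0).round(),e.max(0).round()))(proj(c,np.c_[.4584+r*np.cos(t),-.197+r*np.sin(t),np.full(t.size,z)])*1.5)
f(.034,.11); f(.02,.11)
E
```

```text
11.2 [ 0.4591 -0.1915  0.2648] z [-0.001  0.001 -1.   ] j [ 1.01  0.35 -0.92  1.79  0.3   1.15  0.95] jaw 55.13 F [-0.3 -0.1 -4.5] M [ 0.1  -0.15 -0.01] w 0.15
0.034 0.11 [333. 220.] [434. 317.]
0.02 0.11 [354. 241.] [413. 298.]
```

View pics/w4.png

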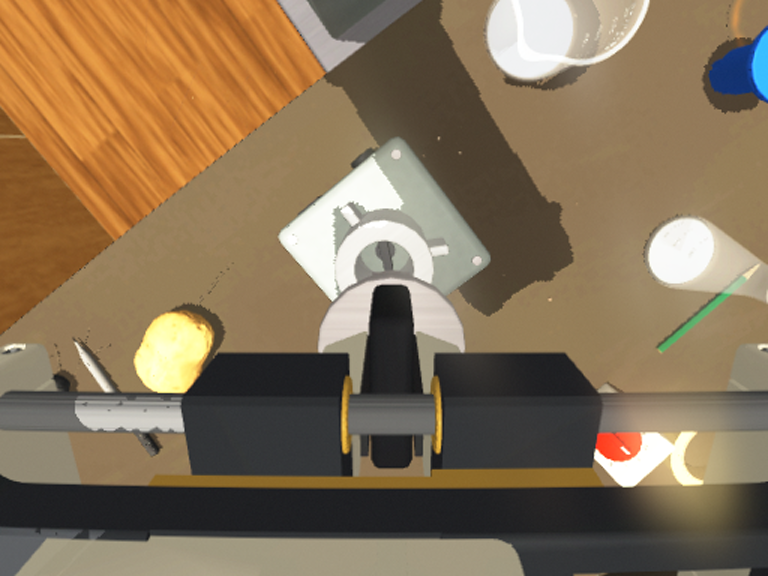

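The hole, with the key showing in it, is at (388,262), and the carried insert is just below it. I'll check the rim centre from this view against the first one.

Run:
```python
from h import *
ims=[]
for f in ('w1','w4'):
    c=dict(np.load(f+'.npz')); o=ortho(c,(.4584,-.197),.110,.05,400); ims.append(o)
    t=np.radians(np.arange(0,360,5)); e=proj(c,np.c_[.4584+.034*np.cos(t),-.197+.034*np.sin(t),np.full(t.size,.048)])*1.5; print(f,'base',e.min(0),e.max(0))
for o in ims: cv2.circle(o,(200,200),136,(255,0,0),1);cv2.circle(o,(200,200),80,(255,0,0),1)
save('o4.png',np.hstack(ims))
```

```text
w1 base [409.42179031 179.5222008 ] [479.3069713  249.32679108]
w4 base [342.85892338 207.36493908] [426.85945648 289.49361448]
```

View pics/o4.png

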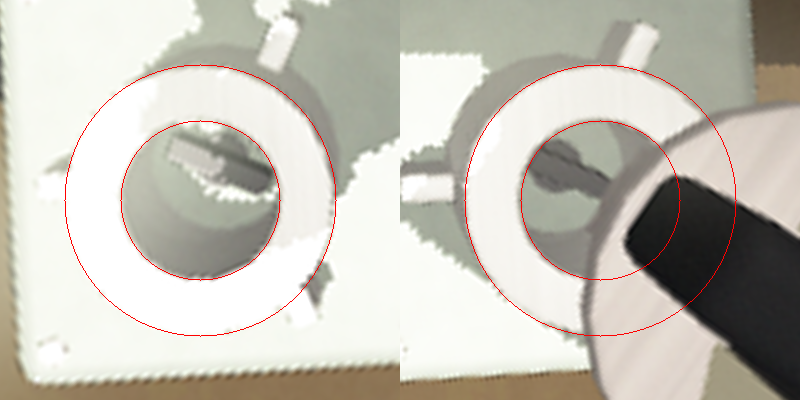

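Both views agree on the rim centre (0.4584, -0.1970), and the circles of the stated sizes overlay it. Centring, then lowering to just above the rim.

Call:
move_arm --pt "-0.07 -0.55 0 0 0 0" --pt "0 0 -1.5 0 0 0" --pt "0 0 -2 0 0 0" --pt "0 0 -1.5 0 0 0" --pt "0 0 0 0 0 0" --pt "0 0 0 0 0 0"

```text
clock: 11.85
position: [0.4585, -0.1988, 0.215]
ee_rot: [-0.944, -2.995, -0.0]
force: [1.1, -0.2, -3.6]
width: 0.149
```

```bash
python3 st.py
```

```text
11.85 [ 0.4585 -0.1988  0.215 ] z [-0.001  0.    -1.   ] j [ 0.98  0.4  -0.89  1.86  0.36  1.05  0.91] jaw 55.01 F [ 1.1 -0.2 -3.6] M [ 0.06 -0.25  0.02] w 0.149
```

Call:
move_arm --pt "0 0.18 0 0 0 0" --pt "0 0 -0.5 0 0 0" --pt "0 0 -0.5 0 0 0" --pt "0 0 -0.5 0 0 0" --pt "0 0 -0.5 0 0 0" --pt "0 0 0 0 0 0" --pt "0 0 0 0 0 0"

```text
clock: 12.55
position: [0.4583, -0.1971, 0.1945]
ee_rot: [-0.945, -2.995, -0.0]
force: [-0.2, 0.4, -4.3]
width: 0.148
```

```bash
python3 st.py
```

```text
12.55 [ 0.4583 -0.1971  0.1945] z [-0.001  0.    -1.   ] j [ 0.97  0.43 -0.88  1.89  0.39  1.01  0.88] jaw 54.98 F [-0.2  0.4 -4.3] M [ 0.03 -0.17  0.05] w 0.148
```

The lead-in is in the hole with no side load. Lowering toward key height (TCP about 0.156).

Call:
move_arm --pt "0 0 -0.5 0 0 0" --pt "0 0 -0.5 0 0 0" --pt "0 0 -0.5 0 0 0" --pt "0 0 -0.5 0 0 0" --pt "0 0 -0.5 0 0 0" --pt "0 0 -0.5 0 0 0" --pt "0 0 0 0 0 0" --pt "0 0 0 0 0 0"

```text
clock: 13.35
position: [0.4583, -0.1971, 0.1646]
ee_rot: [-0.945, -2.995, -0.0]
force: [-0.1, 0.1, -3.8]
width: 0.148
```

Call:
move_arm --pt "0 0 -0.3 0 0 0" --pt "0 0 -0.3 0 0 0" --pt "0 0 -0.2 0 0 0" --pt "0 0 0 0 0 0" --pt "0 0 0 0 0 0"

```text
clock: 13.85
position: [0.4583, -0.1972, 0.1566]
ee_rot: [-0.945, -2.995, 0.0]
force: [1.7, 1.0, -5.5]
width: 0.148
```

```bash
python3 st.py
```

```text
13.85 [ 0.4583 -0.1972  0.1566] z [-0.001  0.    -1.   ] j [ 0.94  0.47 -0.85  1.93  0.44  0.93  0.83] jaw 54.97 F [ 1.7  1.  -5.5] M [ 0.05 -0.13  0.01] w 0.148
```

Call:
move_arm --pt "0 0 -0.1 0 0 0" --pt "0 0 -0.1 0 0 0" --pt "0 0 0 0 0 0"

```text
clock: 14.15
position: [0.4585, -0.1972, 0.1546]
ee_rot: [-0.945, -2.995, -0.0]
force: [0.9, -0.5, -4.9]
width: 0.153
```

```bash
python3 st.py
```

```text
14.15 [ 0.4585 -0.1972  0.1546] z [-0.  0. -1.] j [ 0.93  0.47 -0.85  1.94  0.44  0.93  0.83] jaw 54.97 F [ 0.9 -0.5 -4.9] M [ 0.02 -0.36  0.05] w 0.153
```

Call:
move_arm --pt "0 0 -0.1 0 0 0" --pt "0 0 0 0 0 0"

```text
clock: 14.35
position: [0.4584, -0.1971, 0.1536]
ee_rot: [-0.945, -2.995, -0.0]
force: [0.9, -0.3, -4.1]
width: 0.151
```

Call:
move_arm --pt "0 0 -0.1 0 0 0" --pt "0 0 0 0 0 0"

```text
clock: 14.55
position: [0.4585, -0.1971, 0.1527]
ee_rot: [-0.945, -2.996, -0.0]
force: [0.4, 0.4, -3.4]
width: 0.153
```

```bash
python3 st.py
```

```text
14.55 [ 0.4585 -0.1971  0.1527] z [-0.  0. -1.] j [ 0.93  0.48 -0.84  1.94  0.44  0.92  0.83] jaw 54.98 F [ 0.4  0.4 -3.4] M [ 0.1  -0.4   0.12] w 0.153
```

No contact yet at 3 mm below the expected key-top height, so the slot may already be near alignment. Continuing gently.

Call:
move_arm --pt "0 0 -0.1 0 0 0" --pt "0 0 -0.1 0 0 0" --pt "0 0 0 0 0 0"

```text
clock: 14.85
position: [0.4586, -0.1972, 0.151]
ee_rot: [-0.945, -2.996, 0.0]
force: [-0.4, 1.4, 3.1]
width: 0.151
```

```bash
python3 st.py
```

```text
14.85 [ 0.4586 -0.1972  0.151 ] z [-0. -0. -1.] j [ 0.93  0.48 -0.84  1.94  0.45  0.92  0.82] jaw 54.98 F [-0.4  1.4  3.1] M [ 0.1  -0.08  0.07] w 0.151
```

Light contact, about 7 N of support at TCP z 0.151. Now turning toward the key (+) under this pressure.

Call:
move_arm --pt "0 0 0 0 0 2" --pt "0 0 0 0 0 2" --pt "0 0 -0.1 0 0 2" --pt "0 0 0 0 0 0"

```text
clock: 15.25
position: [0.4577, -0.1973, 0.149]
ee_rot: [-0.784, -3.04, -0.0]
force: [0.1, 0.5, -4.0]
width: 0.153
```

```bash
python3 st.py
```

```text
15.25 [ 0.4577 -0.1973  0.149 ] z [-0.002  0.001 -1.   ] j [ 0.95  0.49 -0.87  1.94  0.46  0.93  0.91] jaw 61.07 F [ 0.1  0.5 -4. ] M [ 0.06 -0.12 -0.02] w 0.153
```

Call:
move_arm --pt "0.06 0 -0.1 0 0 0" --pt "0 0 -0.1 0 0 0" --pt "0 0 0 0 0 0"

```text
clock: 15.55
position: [0.4588, -0.1971, 0.1474]
ee_rot: [-0.787, -3.04, 0.0]
force: [-0.4, -0.2, -4.9]
width: 0.149
```

```bash
python3 st.py
```

```text
15.55 [ 0.4588 -0.1971  0.1474] z [-0.001  0.    -1.   ] j [ 0.94  0.49 -0.86  1.94  0.47  0.92  0.91] jaw 60.96 F [-0.4 -0.2 -4.9] M [ 0.04 -0.15 -0.02] w 0.149
```

Call:
move_arm --pt "-0.03 0 -0.1 0 0 0" --pt "0 0 -0.1 0 0 0" --pt "0 0 0 0 0 0"

```text
clock: 15.85
position: [0.4585, -0.1972, 0.1455]
ee_rot: [-0.787, -3.04, 0.0]
force: [-0.5, 0.6, -3.8]
width: 0.148
```

Call:
move_arm --pt "0 0 -0.1 0 0 0" --pt "0 0 0 0 0 0"

```text
clock: 16.05
position: [0.4586, -0.1972, 0.1445]
ee_rot: [-0.787, -3.04, 0.0]
force: [-0.0, 0.1, -3.9]
width: 0.151
```

```bash
python3 st.py
```

```text
16.05 [ 0.4586 -0.1972  0.1445] z [-0.001  0.    -1.   ] j [ 0.94  0.49 -0.86  1.95  0.47  0.92  0.9 ] jaw 60.97 F [-0.   0.1 -3.9] M [ 0.04 -0.17 -0.01] w 0.151
```

Call:
move_arm --pt "0 0 -0.1 0 0 0" --pt "0 0 0 0 0 0" --pt "0 0 0 0 0 0"

```text
clock: 16.35
position: [0.4587, -0.1972, 0.1437]
ee_rot: [-0.787, -3.041, 0.0]
force: [0.0, -1.2, -3.4]
width: 0.151
```

Call:
move_arm --pt "0 0 -0.1 0 0 0" --pt "0 0 0 0 0 0" --pt "0 0 0 0 0 0"

```text
clock: 16.65
position: [0.4587, -0.1972, 0.1436]
ee_rot: [-0.787, -3.041, 0.002]
force: [-4.8, 1.1, 12.4]
width: 0.15
```

```bash
python3 st.py
```

```text
16.65 [ 0.4587 -0.1972  0.1436] z [-0.001 -0.001 -1.   ] j [ 0.94  0.5  -0.86  1.95  0.47  0.91  0.9 ] jaw 60.97 F [-4.8  1.1 12.4] M [0.29 0.91 0.03] w 0.15
```

Firm contact at z 0.1436, where home is expected at 0.1437, so the flange is on the rim. Relieving pressure and letting go.

Call:
move_arm --pt "0 0 0.12 0 0 0" --pt "0 0 0 0 0 0"

```text
clock: 16.85
position: [0.4587, -0.1972, 0.1439]
ee_rot: [-0.787, -3.041, 0.0]
force: [-0.2, 0.3, -3.6]
width: 0.151
```

Call:
move_arm --pt "0 0 0 0 0 0" --pt "0 0 0 0 0 0" --pt "0 0 0 0 0 0" --pt "0 0 0 0 0 0" --pt "0 0 0 0 0 0" --pt "0 0 0 0 0 0" --grip 0.6

```text
clock: 17.45
position: [0.4587, -0.1972, 0.1439]
ee_rot: [-0.787, -3.041, 0.0]
force: [0.0, 0.2, 0.0]
width: 0.588
```

```bash
python3 st.py
```

```text
17.45 [ 0.4587 -0.1972  0.1439] z [-0.001  0.    -1.   ] j [ 0.94  0.5  -0.86  1.95  0.47  0.91  0.9 ] jaw 60.97 F [0.  0.2 0. ] M [ 0.02 -0.16  0.05] w 0.588
```

Call:
move_arm --pt "0 0 1 0 0 0" --pt "0 0 3 0 0 0" --pt "0 0 4 0 0 0" --pt "0 0 4 0 0 0" --pt "0 0 4 0 0 0" --pt "0 0 3 0 0 0" --pt "0 0 0 0 0 0" --pt "0 0 0 0 0 0"

```text
clock: 18.25
position: [0.4588, -0.1971, 0.3347]
ee_rot: [0.787, 3.041, -0.001]
force: [-0.5, 0.1, 0.5]
width: 0.605
```

```bash
python3 st.py
python3 - <<'E'
from h import *
c=cam('wrist'); s=cam('side'); im=c['img'].copy()
t=np.radians(np.arange(0,361,5))
for z,r,col in ((.118,.03,(255,0,0)),(.130,.03,(0,0,255))):
    for d,m in ((c,im),(s,s['img'])):
        cv2.polylines(m,[np.round(proj(d,np.c_[.4586+r*np.cos(t),-.1971+r*np.sin(t),np.full(t.size,z)])*8).astype(np.int32)],True,col,1,cv2.LINE_AA,3)
a=cv2.resize(im[60:300,140:380],(400,400),interpolation=cv2.INTER_CUBIC)
b=cv2.resize(s['img'][140:260,235:355],(400,400),interpolation=cv2.INTER_CUBIC)
save('end.png',np.hstack([a,b]))
for n in ('side','scene'):
  cam(n)
  for th in ('beaker_small','glass_flask'): print(n,th,[(round(r['p'],2),r['rect']) for r in outline_of(n,th)][:3])
E
```

```text
18.25 [ 0.4588 -0.1971  0.3347] z [ 0.    -0.001 -1.   ] j [ 1.07  0.3  -0.98  1.68  0.26  1.3   1.1 ] jaw 60.97 F [-0.5  0.1  0.5] M [ 0.06 -0.12  0.03] w 0.605
side beaker_small [(0.69, [291.4, 190.4, 32.5, 57.6])]
side glass_flask [(0.59, [193.8, 183.7, 29.7, 58.6])]
scene beaker_small [(0.6, [283.1, 193.1, 32.4, 53.1])]
scene glass_flask [(0.56, [199.7, 176.5, 22.7, 52.8])]
```

View pics/end.png

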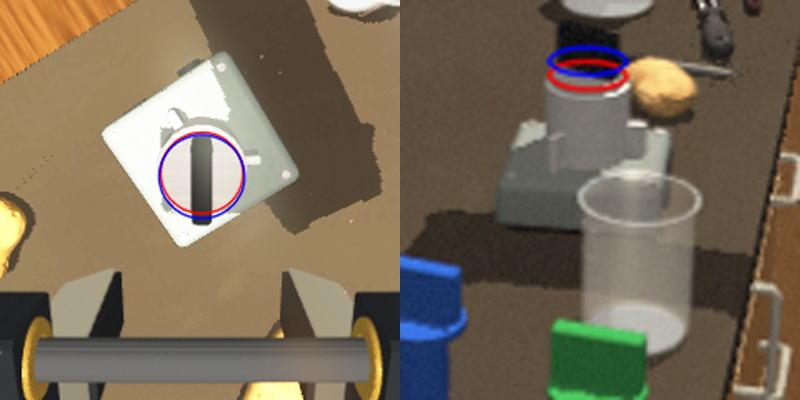

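The flange outline falls on the red circle (home height, z 0.118), not the blue one 12 mm higher. No gap to the collar shows, and the beaker and flask are where they were. Handing in.

```bash
python3 -c "
from cell import workorder; print(workorder.sign_off())"
```

```text
the job is handed in; nothing more can be done
None
```

The insert is seated in the mill and the job is handed in, at about 18.5 s of the 64 s allowed. I took the bare-steel insert with the black bar and left the blue and green look-alikes alone. I lowered it into the collar, turned it about 6° under roughly 7 N until it dropped, then let go and backed off.

**Last checks**
- **Seating:** firm contact came at TCP z 0.1436, where 0.1437 was expected for home. In the side view the flange lies on the outline for home height, not the one 12 mm higher.
- **Forces:** the highest reading I took was about 12 N, roughly 16 N of pressing counting the insert's weight, at the final contact. The reading returned to zero after release.
- **Glassware:** the flask is where it was. The beaker is standing; its outline differs from the first one by up to about 4 pixels, which I put down to network error.

**What didn't go to plan**
- **Turn direction:** joint 7 reached the end of its range on my first turn toward the insert, so I took the same grasp turned half round.
- **First contact:** the foot met resistance about 5 mm lower than it should have if resting on top of the key. Most likely the slot was already partly over the key, because my two readings of its angle differed (-20° and about -27°).

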